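Put the microfilm drawer in order and shut it

ROBOT

A 6-joint arm with a two-finger parallel gripper is mounted at the origin on the work surface. World frame = base frame: x ahead of the robot, y to its left, z up, the work surface at z = 0. Lengths are in m, angles in degrees, forces in N, time in s.
With the tool pointing down it reaches from about 0.3 to 0.75 m from the base axis. Payload 8.5 kg.
Tool frame: the origin (TCP) lies midway between the tips of the shut fingers; the grasp point (between the pads) lies 19 mm behind it; z points along the fingers, y is the direction in which the jaws open and shut (so a half turn about z gives the same grasp; the last joint's range is limited). The gripper opens to 85 mm and grips with 20 to 120 N. Pads are 22 mm wide; open, the fingers measure 114 mm over their backs; the gripper's body (76 mm by 85 mm) begins 54 mm behind the grasp point. The pads swing forward as they close: fully open they stand 13 mm farther back than shut.
Start: joints at [-12.336, 21.807, 74.336, -0, 83.858, -12.336], TCP at [0.55, 0, 0.231] pointing down, gripper open.
Joint ranges: [-178.18, 178.18], [-50.72, 133.34], [12.68, 142.11], [-81.47, 261.47], [9.98, 163.14], [-165.26, 165.26]. Speed limits (degrees/s): [136.94, 136.94, 180, 180, 180, 180].

INTERFACE

Orientations are given as a 3x3 rotation matrix whose columns are the frame's x, y, z axes.
In Python, from rig import env, eyes, close_job gives the robot as it stands.
- The arm moves only by the tool jog_arm, never from a script. Its argument "deltas" is one flat list of numbers, 7 for each row, row after row: the shift along the tool's x, y, z in units of 0.75 m (1.0 is 0.75 m), then the turn, a rotation vector about the tool's x, y, z in units of 180 degrees (1.0 is 180 degrees), then the gripper command: -1 is fully open, 1 is shut, values between are in proportion. In form: [dx, dy, dz, ax, ay, az, fingers, dx, dy, dz, ax, ay, az, fingers, ...]. A call has 1 to 12 rows; each row is the pose to reach, as a shift and turn from the pose commanded when the call began, along the tool's axes at that moment, turning the shorter way round; what a row does not reach only later rows make up. A row lasts 1/12 s, in which the tool goes at most 41.7 mm and 7.16 degrees, less where a joint would pass 70% of its speed; a pose out of reach is approached as far as the arm can. A call with a number of a shift or a turn outside -1 to 1 is refused whole. A call with a gripper value outside its range is refused whole. The fingers move at their own pace and stop on an object; "grip_force" is the grip in N (left out, the last holds). Time passes only in rows, so rows that repeat a pose let the fingers close. It gives the time, the measured TCP pose, the force and the opening at its end, in the units of the state.
- env.observe(): the state, without advancing time (a new reading comes with each control period).
- eyes.get_image(name): name is "scene" or "side" or "wrist"; returns the picture (480x640x3 uint8, red, green, blue); there is no depth.
- eyes.camera_params(name): a dict with "intrinsics" (3x3 intrinsics, pixels), "R" (3x3) and "t" (3): a world point X has camera coordinates R X + t; the wrist camera has in their place "mount" (4x4, takes a point from camera to tool coordinates, whose origin is the TCP and whose axes are the flange's). Camera axes: x right, y down, z forward; pixel columns grow to the right and rows downward; lengths in m; the calibration is good to about 2 mm. A picture is of the moment at which its call begins: read the wrist's pose just before it. camera_params takes no time and is no camera call.
- close_job(): hands the job in, once; it reports no verdict.
The state is a dict: "time_s": time; "q": joint angles; "qvel": joint speeds; "joint_efforts": joint torques, N m; "position": TCP position; "tool_rot": TCP orientation; "ft_force": force on the tool from outside, world axes, zero at the start; "wrist_torque": the same for the moment, N m; "grip_width": finger opening in m.
Only numpy, scipy, OpenCV 4.12 (cv2) and the standard library are available. Lean on these libraries where they do the work, as an engineer would, in place of code of your own. Each camera call takes 0.05 s, during which the arm holds its last target.

TASK

Someone has put a tall box away in the open microfilm drawer, where it does not fit: take it out and stand it upright on the floor of the wooden refiling tray. Then draw the steel follower plate up towards the drawer front until the leaning film cartons all stand upright and the row feels firm under your push, without crushing them; let go and push the drawer fully shut. Leave everything else as it is.

Things in the scene. Friction and masses are not known exactly. Their poses are not given: they have to be found in the camera images.
- cabinet: Blue steel desktop microfilm unit with two drawers side by side, 165 high, 330 deep; the one on its -y side is shut and not wanted. Origin: at work-surface level, in the plane of the front face, on the open drawer's centreline; x points into the unit, z up, so the open drawer stands out to -x. The unit reaches from y +75 to -225. Its drawer opening is 151 high: anything taller strikes it.
- drawer (a joint): Travel of the open drawer in m along the cabinet's x: 0 is fully out, at its stop, where it starts; 0.285 is fully shut, the inner face of its front panel in the plane of the unit's face. About 2.5 N of friction, no catch. The lane is 112 wide and 298 long inside; its low side walls reach 73 (slide strips 76) above the work surface.
- drawer_floor (a point): Point on the open drawer's inner floor, on its centreline, at the foot of the front panel's inner face; 18 above the work surface. Moves with the drawer. The row of cartons does not bear on the front panel but on a steel cross-divider, 4 thick, reaching 108 above the work surface, clipped into the slotted side walls; its rear face is anywhere from 6 to 24 behind this point, differs each time and is not reported: feel for the end.
- drawer_push (a point): Centre of the upper part of the outer (robot-side) face of the open drawer's front panel, 125 above the work surface: flat steel, a place to push. The panel is 18 thick, 142 wide, from 10 to 150 above the work surface. A black pull, 70 wide, stands 23 out of it at 30 to 50, a thin label frame 5 out at 63 to 93. Moves with the drawer.
- follower (a joint): Travel in m, towards the drawer front, of the follower: a dark steel plate across the lane, 106 wide, 5 thick, from 21 to a rolled edge (8 thick) at 132 above the work surface. About 3 N of friction; it stays where it is left. Its front face is 250 mm minus the travel from the inner face of the drawer front. Starts at 0.014 to 0.022.
- follower_back (a point): Middle of the follower's flat rear face (towards the unit), 105 above the work surface, clear for 40 to either side: a place to hook it from behind and draw it to the drawer front. At the start the unit's face is 44 to 52 behind it. Low gussets and slide shoes at its two sides stand up to 28 behind the plate, below 84. Moves with the follower.
- tall_box: Tall narrow box of grey board, 55 x 55 x 160 tall, 150 to 310 g, standing upright on the drawer floor between the cartons and the follower. Origin: centre of its underside; z up its length.
- carton_a: Grey board film carton, 25 thick (its x), 100 wide (its y), 100 tall (its z), 120 to 230 g; number 1 of the row of four counted from the drawer front. At the start it leans 15 to 30 degrees towards the drawer front, its foot too far back, resting on the cross-divider; pushing the feet of the row forward stands it up. Origin: centre of its underside.
- carton_b: Grey board film carton, 25 thick (its x), 100 wide (its y), 100 tall (its z), 120 to 230 g; number 2 of the row of four counted from the drawer front. At the start it leans 15 to 30 degrees towards the drawer front, its foot too far back, resting on the carton before it; pushing the feet of the row forward stands it up. Origin: centre of its underside.
- carton_c: Grey board film carton, 25 thick (its x), 100 wide (its y), 100 tall (its z), 120 to 230 g; number 3 of the row of four counted from the drawer front. At the start it leans 15 to 30 degrees towards the drawer front, its foot too far back, resting on the carton before it; pushing the feet of the row forward stands it up. Origin: centre of its underside.
- carton_d: Grey board film carton, 25 thick (its x), 100 wide (its y), 100 tall (its z), 120 to 230 g; number 4 of the row of four counted from the drawer front. At the start it leans 15 to 30 degrees towards the drawer front, its foot too far back, resting on the carton before it; pushing the feet of the row forward stands it up. Origin: centre of its underside.
- refile_tray: Open wooden tray for refiling on the work surface, to the left or the right of the drawer; 200 (its x) x 170 (its y) x 45 high, walls and floor 5 thick. Origin: centre of its underside, z up. A film carton stands at its +x end; the rest is free.
- spare_carton: Bystander: film carton like those of the row, standing in the refiling tray at its +x end, its 25 mm thickness along the tray's x, about 74 from the tray's centre. Origin: centre of its underside.
- loupe: Bystander: black magnifier, 48 across, 52 tall, standing on the flat light panel (200 x 160 x 22) at the other side of the drawer. Origin: centre of its underside.
- date_stamp: Bystander: hand stamp with a wooden knob, 46 x 30, 89 tall, standing on the work surface. Origin: centre of its underside.
- film_reel: Bystander: black film reel lying flat on the light panel beside the magnifier, 92 across, 20 high. Origin: centre of its underside.
- pencil_cup: Bystander: dark steel cup, 76 across, 95 tall. Origin: centre of its underside.
- volume: Bystander: bound volume lying flat, 165 x 235 x 38. Origin: centre of its underside.
There are look-alikes about, which are no part of the job. What is shaped like the tall_box but green or red is not meant. Leave any blue or yellow look-alike of the carton_d alone.

How it is judged (in metres and radians):
On the way, in this order (a step that is already met when the one before it is completed fails the run):
1. the tall box stands upright on the floor of the refiling tray (x of tall_box in the frame of refile_tray between -0.072 and 0.072 m and y of tall_box in the frame of refile_tray between -0.058 and 0.058 m and z of tall_box in the frame of refile_tray below 0.01 m and angle between tall_box's own z axis and vertical below 0.08 rad and contact force between the fingers and tall_box below 0.05 N), for 0.2 s.
2. the follower is drawn up and pressed firm: all four cartons upright, no slack, at least 4 N felt through the whole row (x of follower_back in the frame of carton_a below 0.0965 m and angle between each of carton_a, carton_b, carton_c, carton_d's own z axis and vertical below 0.06 rad and contact force between carton_a and carton_b above 4 N).
3. the drawer is fully shut (value of joint drawer above 0.279 m), for 0.2 s.
At the end, for the whole second after the job is handed in: The drawer is within 6 mm of fully shut; in it the four cartons stand within 3.4 degrees of upright with at most 4 mm of slack up to the follower; the tall box stands, released and at rest, on the floor of the refiling tray, within 4.5 degrees of upright (value of joint drawer above 0.279 m and x of follower_back in the frame of carton_a below 0.0965 m and angle between each of carton_a, carton_b, carton_c, carton_d's own z axis and vertical below 0.06 rad and x of tall_box in the frame of refile_tray between -0.072 and 0.072 m and y of tall_box in the frame of refile_tray between -0.058 and 0.058 m and z of tall_box in the frame of refile_tray below 0.01 m and angle between tall_box's own z axis and vertical below 0.08 rad and linear speed of tall_box below 0.02 m/s); the robot touches nothing.
It fails at once if the cartons are crushed: more than 40 N between two neighbours (contact force between carton_a and carton_b above 40 N or contact force between carton_b and carton_c above 40 N or contact force between carton_c and carton_d above 40 N).
It fails at once if a bystander is moved by more than 40 mm or knocked over (distance of any of spare_carton, loupe, date_stamp, film_reel, pencil_cup, volume from where it was at the start of the episode above 0.04 m or angle between any of spare_carton, loupe, date_stamp, film_reel, pencil_cup, volume's own z axis and vertical above 0.5 rad).
It also fails if it takes over 69 s, if anything falls off the work surface, if the arm or the gripper's body presses on something with over 40 N, if the wrist force passes 120 N, or if a joint passes its speed limit or range.

## Working session

There is one attempt and no reset: what is moved stays moved. The work goes in short steps, Python scripts to look and compute and a tool call to move; the robot and the scene stay as the last step left them, time stands still between calls to the robot, and variables do not carry over. Pictures are saved under pics/ and viewed, and the job is handed in when it is done.

Besides the shell and the picture viewer there is one more tool, called after "Call:" as name(argument=value, ...), one argument or row to a line, values as JSON. jog_arm: Moves the arm, as the interface text tells. Its arguments: {"type":"object","properties":{"deltas":{"type":"array"},"grip_force":{"type":"number"}},"required":["deltas"]}

```bash
mkdir -p pics; ls; python3 - <<'E'
from rig import env, eyes
import cv2,numpy as np
np.set_printoptions(precision=4,suppress=True)
s=env.observe()
for k in s: print(k,s[k])
for n in ["scene","side","wrist"]:
    cv2.imwrite(f"pics/{n}0.png",eyes.get_image(n)[:,:,::-1]); p=eyes.camera_params(n)
    for k in p: print(n,k,np.array(p[k]).tolist())
E
```

```text
pics
time_s 0.0
q [-12.3351  21.8407  74.3851   0.002   83.8582 -12.3341]
qvel [-0.0383  0.0258 -0.0261 -0.0412  0.0764  0.0539]
joint_efforts [ -0.001  -44.8467 -23.1286  -0.0003   0.0047   0.    ]
position [0.5497 0.0001 0.2307]
tool_rot [[ 0.      1.     -0.0014]
 [ 1.     -0.      0.0003]
 [ 0.0003 -0.0014 -1.    ]]
ft_force [-0.4946  0.2135  0.3157]
wrist_torque [ 0.0505 -0.0262 -0.0166]
grip_width 0.08527458563104855
scene intrinsics [[546.9020740887842, 0.0, 321.3400959341607], [0.0, 546.9020740887842, 238.88102590076483], [0.0, 0.0, 1.0]]
scene R [[-0.8797601451853535, 0.475417801075879, 3.69272410250685e-05], [0.39132131812847054, 0.7241837959993154, -0.5678251980937602], [-0.26998094918279225, -0.49953552829823605, -0.8231491620879904]]
scene t [0.54963026428224, -0.11124485464190775, 1.5434916511104786]
side intrinsics [[563.8435582633032, 0.0, 330.0557455695107], [0.0, 563.8435582633032, 237.09333322591615], [0.0, 0.0, 1.0]]
side R [[0.8184673358698296, -0.5745525742805769, 0.0007479984663559618], [-0.3087106094845079, -0.440864744643183, -0.8428143547201867], [0.4845709232979701, 0.6895851044782385, -0.5382038684140887]]
side t [-0.5203701315387578, 0.20078773150470994, 1.0783887774054346]
wrist intrinsics [[337.07808641928114, 0.0, 317.6780993032353], [0.0, 337.07808641928114, 238.43751251004852], [0.0, 0.0, 1.0]]
wrist mount [[0.001046889023693664, -0.9465663025027699, -0.3225075797397725, 0.08343548597800542], [0.999999017671741, 0.0006903630884401685, 0.0012198583351537163, -0.0014104642155556846], [-0.0009320294650891358, -0.3225085399877649, 0.946566095397482, -0.14279725247261726], [0.0, 0.0, 0.0, 1.0]]
```

View pics/scene0.png

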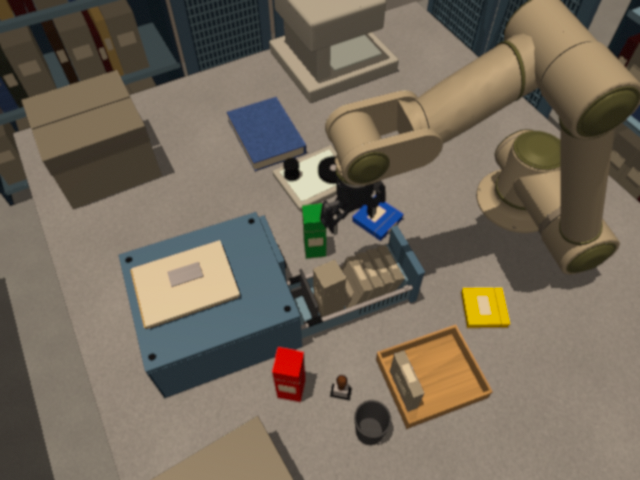

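View pics/side0.png

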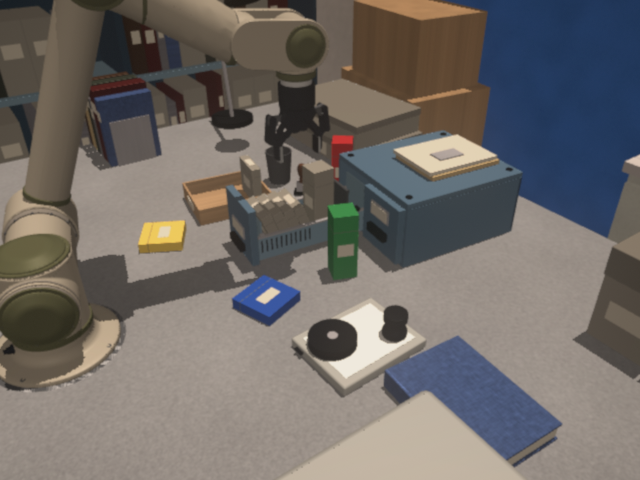

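View pics/wrist0.png

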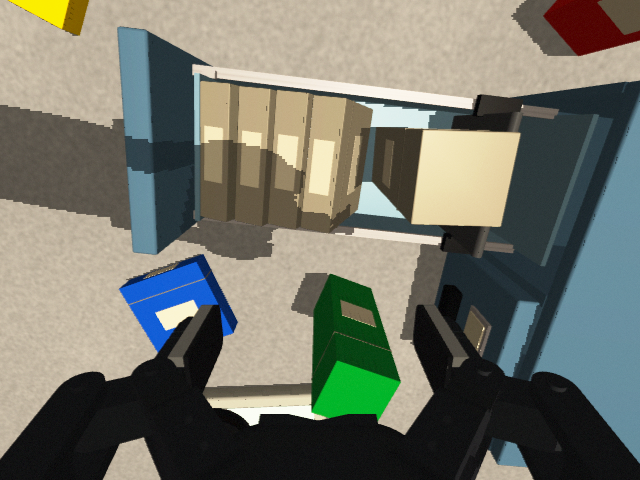

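The wrist view shows the tall box top at about (413–519, 130–226), with the follower just behind it and the drawer front at (120–200, 30–250). The scene view shows the tray at about (378–490, 328–423), on the +y side. I'll zoom in for corners.

```bash
python3 - <<'E'
import cv2
a=cv2.imread("pics/wrist0.png"); cv2.imwrite("pics/w0z.png",cv2.resize(a[0:270,90:640],None,fx=1.45,fy=1.45,interpolation=cv2.INTER_CUBIC)[:600,:800])
a=cv2.imread("pics/scene0.png"); cv2.imwrite("pics/s0z.png",cv2.resize(a[220:430,260:500],None,fx=2.8,fy=2.8,interpolation=cv2.INTER_CUBIC))
a=cv2.imread("pics/side0.png"); cv2.imwrite("pics/d0z.png",cv2.resize(a[120:320,170:430],None,fx=3,fy=3,interpolation=cv2.INTER_CUBIC))
E
```

```text
(no output)
```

View pics/w0z.png

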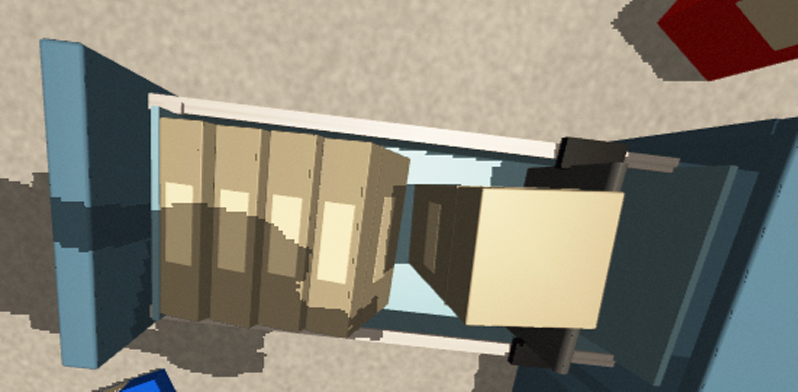

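View pics/s0z.png

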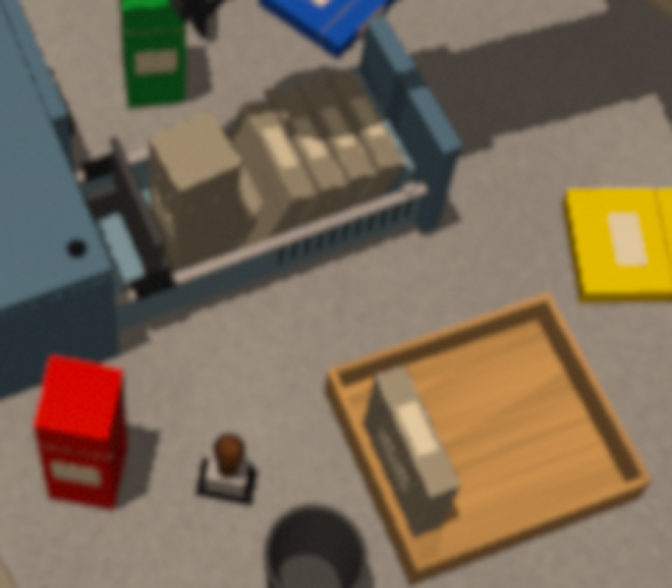

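View pics/d0z.png

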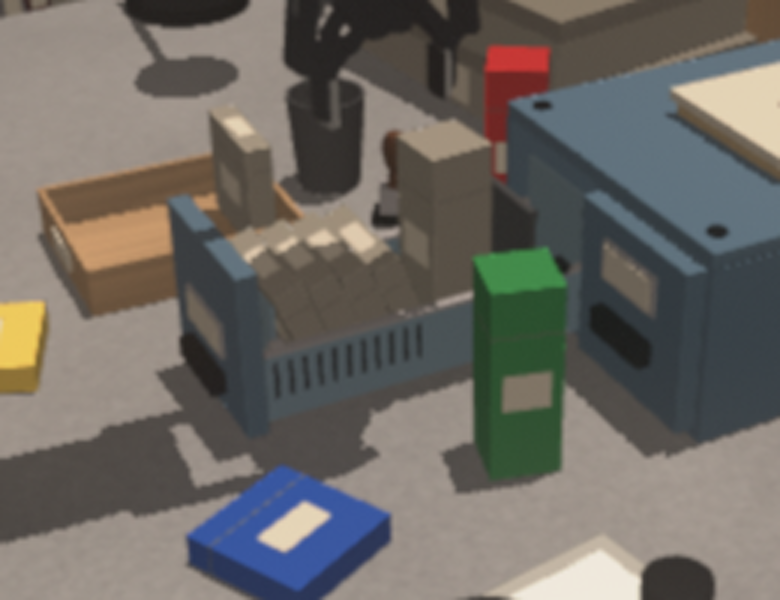

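```bash
cat > h.py <<'E'
import numpy as np,cv2
from rig import env,eyes
np.set_printoptions(precision=4,suppress=True)
def cam(name,s=None):
    p=eyes.camera_params(name);K=np.array(p["intrinsics"])
    if name=="wrist":
        s=s or env.observe();T=np.eye(4);T[:3,:3]=s["tool_rot"];T[:3,3]=s["position"]
        M=T@np.array(p["mount"]);R=M[:3,:3].T;t=-R@M[:3,3]
    else: R=np.array(p["R"]);t=np.array(p["t"])
    return K,R,t
def plane(c,px,z):
    K,R,t=c;px=np.atleast_2d(px).astype(float)
    d=(R.T@np.linalg.inv(K)@np.c_[px,np.ones(len(px))].T).T;o=-R.T@t
    return o+d*((z-o[2])/d[:,2])[:,None]
def tri(c1,p1,c2,p2):
    P1=c1[0]@np.c_[c1[1],c1[2]];P2=c2[0]@np.c_[c2[1],c2[2]]
    X=cv2.triangulatePoints(P1,P2,np.array(p1,float).T,np.array(p2,float).T);return (X[:3]/X[3]).T
def proj(c,X):
    K,R,t=c;x=(K@(R@np.atleast_2d(X).T+t[:,None])).T;return x[:,:2]/x[:,2:]
def snap(name,f):
    s=env.observe();im=eyes.get_image(name);cv2.imwrite("pics/"+f,im[:,:,::-1]);return cam(name,s),im
E
python3 - <<'E'
from h import *
w,sc,sd=cam("wrist"),cam("scene"),cam("side")
W=lambda a:np.array(a)/1.45+[90,0]
S=lambda a:np.array(a)/2.8+[260,220]
D=lambda a:np.array(a)/3+[170,120]
bw=W([(481,190),(624,193),(597,328),(466,326)])  # -x+y, +x+y, +x-y, -x-y
bd=D([(397,135),(455,118),(492,148),(435,165)])
bs=S([(240,155),(190,190),(148,155),(196,112)])
print("w-side",tri(w,bw,sd,bd),"\nw-scene",tri(w,bw[[0,1,2,3]],sc,S([(190,190),(148,155),(196,112),(240,155)])),)
print(plane(w,bw,.178)); print(plane(sd,bd,.178))
fp=W([(40,38),(62,365),(83,42),(97,369)]);print("panel",plane(w,fp,.15))
t=S([(328,378),(547,296),(648,482),(414,578)]);X=plane(sc,t,.045);print("tray",X,X.mean(0))
td=D([(40,190),(90,255)]);print("tray side",plane(sd,td,.045))
print("rail",plane(w,W([(182,103),(555,150)]),.076))
print("follower top", plane(w,W([(622,165),(571,370)]),.132))
E
```

```text
w-side [[0.6093 0.0783 0.1759]
 [0.6643 0.0775 0.1761]
 [0.6632 0.0231 0.172 ]
 [0.6087 0.023  0.1723]] 
w-scene [[0.6354 0.0645 0.1237]
 [0.6687 0.0588 0.1925]
 [0.631  0.0464 0.2229]
 [0.6    0.0514 0.1549]]
[[0.6061 0.0796 0.178 ]
 [0.6608 0.0786 0.178 ]
 [0.66   0.0248 0.178 ]
 [0.6052 0.0256 0.178 ]]
[[0.6082 0.0746 0.178 ]
 [0.6634 0.0747 0.178 ]
 [0.6558 0.0128 0.178 ]
 [0.6032 0.0135 0.178 ]]
panel [[ 0.4329  0.1366  0.15  ]
 [ 0.4172 -0.0028  0.15  ]
 [ 0.4498  0.1352  0.15  ]
 [ 0.434  -0.0049  0.15  ]]
tray [[0.603  0.2242 0.045 ]
 [0.4049 0.2491 0.045 ]
 [0.4303 0.4143 0.045 ]
 [0.6298 0.3893 0.045 ]] [0.517  0.3192 0.045 ]
tray side [[0.4287 0.4021 0.045 ]
 [0.4158 0.2638 0.045 ]]
rail [[0.4669 0.1231 0.076 ]
 [0.6758 0.0993 0.076 ]]
follower top [[ 0.6839  0.0899  0.132 ]
 [ 0.6766 -0.0123  0.132 ]]
```

Call:
jog_arm(
  deltas=[0.0685,0.113,-0.03,0,0,-0.4944,-1,0.0685,0.113,-0.03,0,0,-0.4944,-1,0.0685,0.113,-0.03,0,0,-0.4944,-1,0.0685,0.113,-0.03,0,0,-0.4944,-1,0.0685,0.113,-0.03,0,0,-0.4944,-1,0.0685,0.113,-0.03,0,0,-0.4944,-1,0.0685,0.113,-0.03,0,0,-0.4944,-1,0.0685,0.113,-0.03,0,0,-0.4944,-1,0.0685,0.113,-0.03,0,0,-0.4944,-1,0.0685,0.113,-0.03,0,0,-0.4944,-1,0.0685,0.113,-0.03,0,0,-0.4944,-1,0.0685,0.113,-0.03,0,0,-0.4944,-1],
)

```text
time_s: 1.15
position: [0.6347, 0.0514, 0.2534]
tool_rot: [[-0.998, 0.065, -0.001], [0.065, 0.998, 0.0], [0.001, 0.0, -1.0]]
ft_force: [0.5, 0.1, -0.3]
grip_width: 0.0854
```

```bash
python3 - <<'E'
from h import *
s=env.observe();print(s["position"],s["tool_rot"],s["q"],s["time_s"])
snap("wrist","w1.png");
w=cam("wrist");print(proj(w,[[.607,.079,.178],[.662,.078,.178],[.661,.024,.178],[.606,.025,.178],[.726,.033,.165]]))
E
```

```text
[0.6347 0.0514 0.2534] [[-0.9979  0.0645 -0.0008]
 [ 0.0645  0.9979  0.0001]
 [ 0.0008  0.     -1.    ]] [ -6.0043  30.183   56.6467  -0.0001  93.2148 -92.3047] 1.15
[[356.2327 211.255 ]
 [356.3061 285.643 ]
 [281.2949 288.1954]
 [275.3055 214.217 ]
 [301.0767 351.5355]]
```

View pics/w1.png

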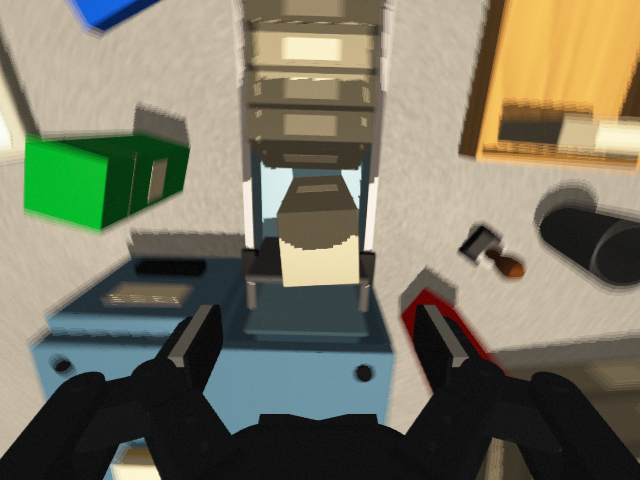

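Call:
jog_arm(
  deltas=[0.001,0.002,0.02,0,0,-0.015,-1,0.001,0.002,0.06,0,0,-0.015,-1,0.001,0.002,0.1,0,0,-0.015,-1,0.001,0.002,0.14,0,0,-0.015,-1,0.001,0.002,0.17,0,0,-0.015,-1,0.001,0.002,0.17,0,0,-0.015,-1,0.001,0.002,0.17,0,0,-0.015,-1,0.001,0.002,0.17,0,0,-0.015,1,0.001,0.002,0.17,0,0,-0.015,1,0.001,0.002,0.17,0,0,-0.015,1,0.001,0.002,0.17,0,0,-0.015,1,0.001,0.002,0.17,0,0,-0.015,1],
  grip_force=40,
)

```text
time_s: 2.2
position: [0.6349, 0.0528, 0.1282]
tool_rot: [[-1.0, 0.024, 0.003], [0.024, 1.0, -0.0], [-0.003, -0.0, -1.0]]
ft_force: [-0.5, -1.4, 6.5]
grip_width: 0.0547
```

```bash
python3 - <<'E'
from h import *
w,_=snap("wrist","w2.png");
print(env.observe()["grip_width"])
E
```

```text
0.05412249781700186
```

View pics/w2.png

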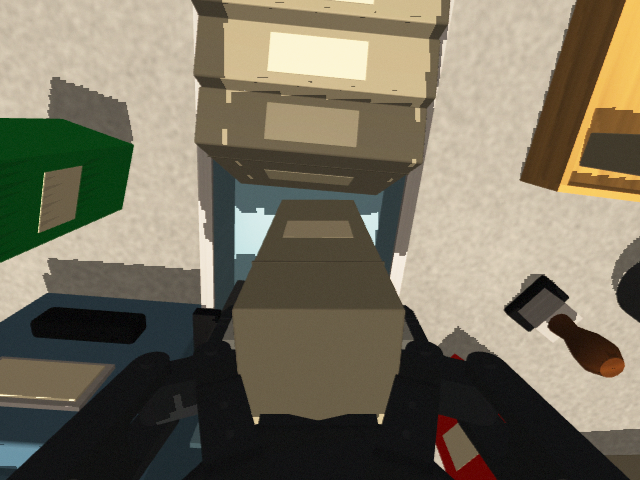

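The box is gripped: width is 54 mm, and the box fills (235–405, 200–420) between the pads. I'll lift it straight up, clear of the drawer.

Call:
jog_arm(
  deltas=[0,0,0,0,0,0,1,0,0,0,0,0,0,1,0,0,-0.01,0,0,0,1,0,0,-0.03,0,0,0,1,0,0,-0.06,0,0,0,1,0,0,-0.09,0,0,0,1,0,0,-0.12,0,0,0,1,0,0,-0.15,0,0,0,1,0,0,-0.17,0,0,0,1,0,0,-0.18,0,0,0,1,0,0,-0.18,0,0,0,1,0,0,-0.18,0,0,0,1],
)

```text
time_s: 3.25
position: [0.6338, 0.053, 0.2607]
tool_rot: [[-1.0, 0.024, -0.001], [0.024, 1.0, 0.0], [0.001, 0.0, -1.0]]
ft_force: [0.8, 0.1, -2.4]
grip_width: 0.0546
```

```bash
python3 - <<'E'
from h import *
s=env.observe();print(s["position"],s["tool_rot"],s["ft_force"],s["wrist_torque"],s["q"])
snap("scene","s3.png");snap("side","d3.png")
a=cv2.imread("pics/scene0.png")[200:440,200:520];b=cv2.imread("pics/d3.png")
cv2.imwrite("pics/s3z.png",cv2.resize(cv2.imread("pics/s3.png")[200:440,240:520],None,fx=2.5,fy=2.5,interpolation=cv2.INTER_CUBIC))
cv2.imwrite("pics/d3z.png",cv2.resize(b[100:320,170:430],None,fx=2.7,fy=2.7,interpolation=cv2.INTER_CUBIC))
E
```

```text
[0.6338 0.053  0.2607] [[-0.9997  0.0237 -0.001 ]
 [ 0.0237  0.9997  0.0001]
 [ 0.001   0.0001 -1.    ]] [ 0.7648  0.11   -2.4254] [0.0112 0.0038 0.0131] [ -5.8702  29.9336  55.9177   0.0014  94.2063 -94.512 ]
```

View pics/s3z.png

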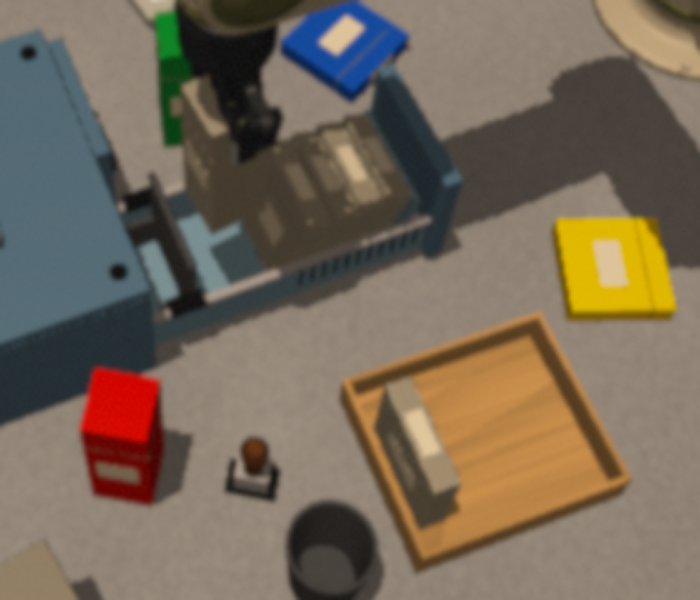

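View pics/d3z.png

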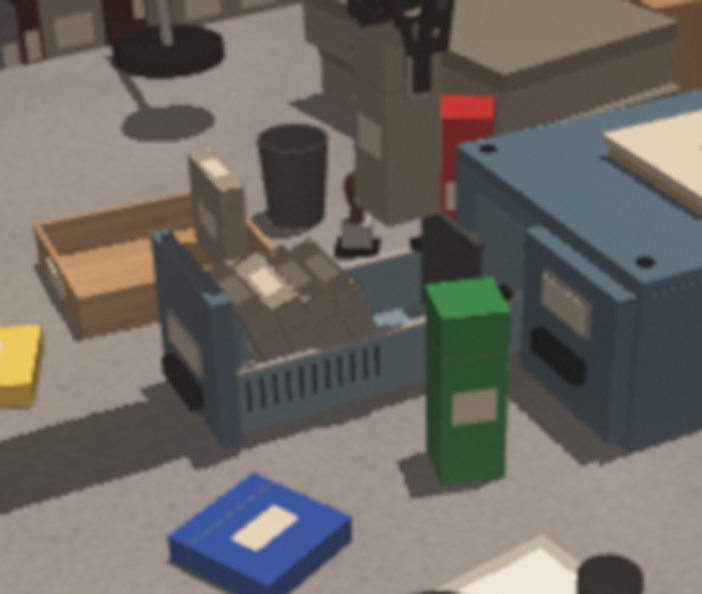

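Call:
jog_arm(
  deltas=[0.007,0.012,0,0,0,0,1,0.022,0.037,0,0,0,0,1,0.043,0.073,0,0,0,0,1,0.066,0.112,0,0,0,0,1,0.09,0.152,0,0,0,0,1,0.114,0.193,0,0,0,0,1,0.138,0.234,0,0,0,0,1,0.162,0.274,0,0,0,0,1,0.183,0.31,0,0,0,0,1,0.2,0.338,0,0,0,0,1,0.209,0.353,0,0,0,0,1,0.211,0.356,0,0,0,0,1],
)

```text
time_s: 4.35
position: [0.4805, 0.3255, 0.2609]
tool_rot: [[-1.0, 0.021, -0.001], [0.021, 1.0, 0.0], [0.001, -0.0, -1.0]]
ft_force: [-0.2, -0.2, -2.6]
grip_width: 0.0548
```

```bash
python3 - <<'E'
from h import *
s=env.observe();print(s["position"],s["tool_rot"],s["ft_force"])
snap("wrist","w4.png");snap("scene","s4.png")
cv2.imwrite("pics/s4z.png",cv2.resize(cv2.imread("pics/s4.png")[200:440,240:520],None,fx=2.5,fy=2.5,interpolation=cv2.INTER_CUBIC))
E
```

```text
[0.4805 0.3255 0.2609] [[-0.9998  0.0207 -0.001 ]
 [ 0.0207  0.9998  0.    ]
 [ 0.001  -0.     -1.    ]] [-0.2268 -0.2156 -2.5609]
```

View pics/w4.png

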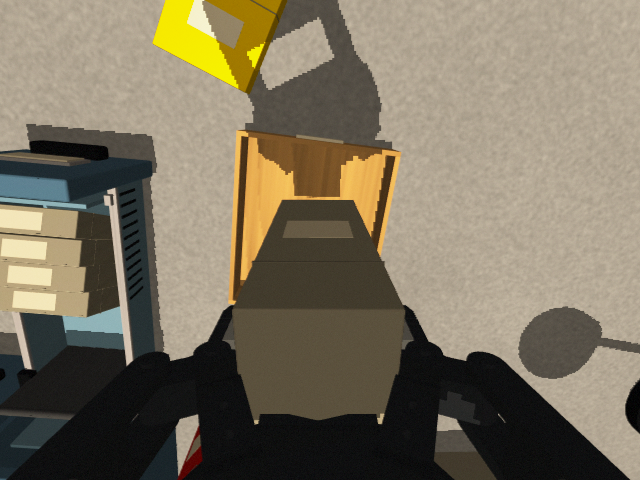

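View pics/s4z.png

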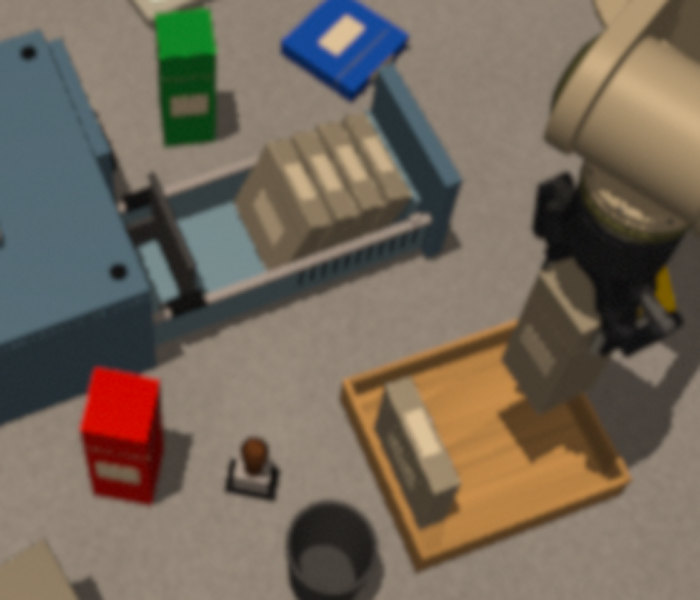

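```bash
python3 - <<'E'
from h import *
w=cam("wrist");X=plane(w,[(239,131),(400,152)],.045);print(X)
sc=cam("scene");px=np.array([(345,382),(540,315),(628,480),(420,566)])/2.5+[240,200]
Y=plane(sc,px,.045);print(Y,Y.mean(0))
m=X.mean(0)[:2];v=X[1]-X[0];v=v[:2]/np.linalg.norm(v);print("centre from wrist",m+.1*np.array([v[1],-v[0]]),np.degrees(np.arctan2(-v[0],v[1])))
E
```

```text
[[0.4033 0.2457 0.045 ]
 [0.4276 0.4102 0.045 ]]
[[0.5986 0.2206 0.045 ]
 [0.404  0.2504 0.045 ]
 [0.4305 0.4138 0.045 ]
 [0.6295 0.3894 0.045 ]] [0.5157 0.3186 0.045 ]
centre from wrist [0.5143 0.3133] -8.411328905244451
```

Both views put the tray centre near (0.515, 0.316), so the box sits well inside. I'll lower it.

Call:
jog_arm(
  deltas=[0,0,0.01,0,0,0,1,0,0,0.035,0,0,0,1,0,0,0.065,0,0,0,1,0,0,0.095,0,0,0,1,0,0,0.125,0,0,0,1,0,0,0.15,0,0,0,1,0,0,0.17,0,0,0,1,0,0,0.182,0,0,0,1,0,0,0.188,0,0,0,1,0,0,0.191,0,0,0,1,0,0,0.192,0,0,0,1,0,0,0.192,0,0,0,1],
)

```text
time_s: 5.45
position: [0.4826, 0.3235, 0.1179]
tool_rot: [[-1.0, 0.024, 0.001], [0.024, 1.0, 0.0], [-0.001, 0.0, -1.0]]
ft_force: [0.0, -0.3, -2.0]
grip_width: 0.0549
```

Call:
jog_arm(
  deltas=[0,0,0.001,0,0,0,1,0,0,0.002,0,0,0,1,0,0,0.002,0,0,0,1,0,0,0.002,0,0,0,1],
)

```text
time_s: 5.78
position: [0.4822, 0.3237, 0.116]
tool_rot: [[-1.0, 0.024, 0.0], [0.024, 1.0, 0.0], [-0.0, 0.0, -1.0]]
ft_force: [-0.4, 0.4, -2.4]
grip_width: 0.0546
```

Call:
jog_arm(
  deltas=[0,0,0.001,0,0,0,1,0,0,0.001,0,0,0,1,0,0,0.002,0,0,0,1,0,0,0.002,0,0,0,1],
)

```text
time_s: 6.12
position: [0.4824, 0.3237, 0.1153]
tool_rot: [[-1.0, 0.024, 0.001], [0.024, 1.0, 0.0], [-0.001, 0.0, -1.0]]
ft_force: [-2.6, -1.6, 5.7]
grip_width: 0.0549
```

The box touched down (fz went from −2.4 to +5.7 N). I'll open the gripper, then rise.

Call:
jog_arm(
  deltas=[0,0,0,0,0,0,0.2,0,0,0,0,0,0,-0.2,0,0,0,0,0,0,-0.6,0,0,0,0,0,0,-1,0,0,0,0,0,0,-1,0,0,0,0,0,0,-1,0,0,0,0,0,0,-1,0,0,-0.03,0,0,0,-1,0,0,-0.07,0,0,0,-1,0,0,-0.12,0,0,0,-1,0,0,-0.16,0,0,0,-1,0,0,-0.18,0,0,0,-1],
)

```text
time_s: 7.12
position: [0.4829, 0.3239, 0.2535]
tool_rot: [[-1.0, 0.024, 0.005], [0.024, 1.0, 0.002], [-0.005, 0.002, -1.0]]
ft_force: [-0.6, -0.3, -0.2]
grip_width: 0.0858
```

```bash
python3 - <<'E'
from h import *
s=env.observe();print(s["position"],s["ft_force"],s["time_s"],s["grip_width"],s["q"])
w,_=snap("wrist","w5.png");snap("scene","s5.png");snap("side","d5.png")
cv2.imwrite("pics/s5z.png",cv2.resize(cv2.imread("pics/s5.png")[200:440,240:520],None,fx=2.5,fy=2.5,interpolation=cv2.INTER_CUBIC))
cv2.imwrite("pics/d5z.png",cv2.resize(cv2.imread("pics/d5.png")[100:320,170:430],None,fx=2.7,fy=2.7,interpolation=cv2.INTER_CUBIC))
E
```

```text
[0.4829 0.3239 0.2535] [-0.6487 -0.345  -0.1635] 7.1167 0.08583760946570489 [ 22.1951  24.0817  66.9715   0.0027  88.6102 -66.4537]
```

View pics/s5z.png

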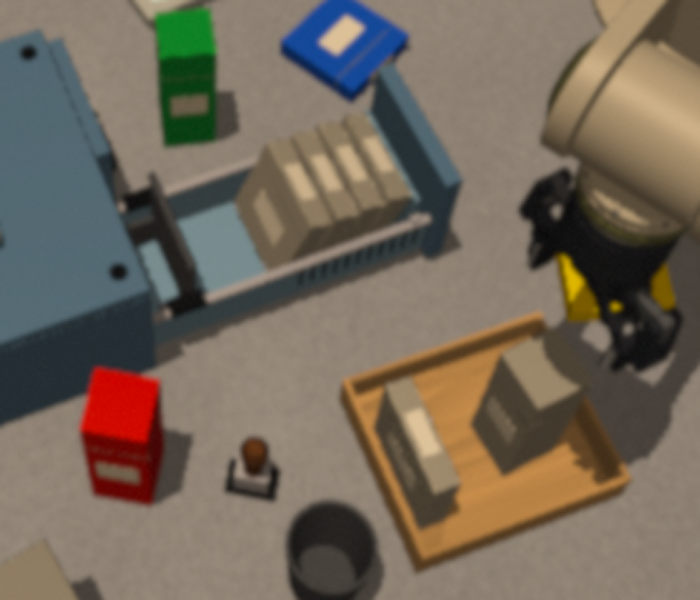

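View pics/d5z.png

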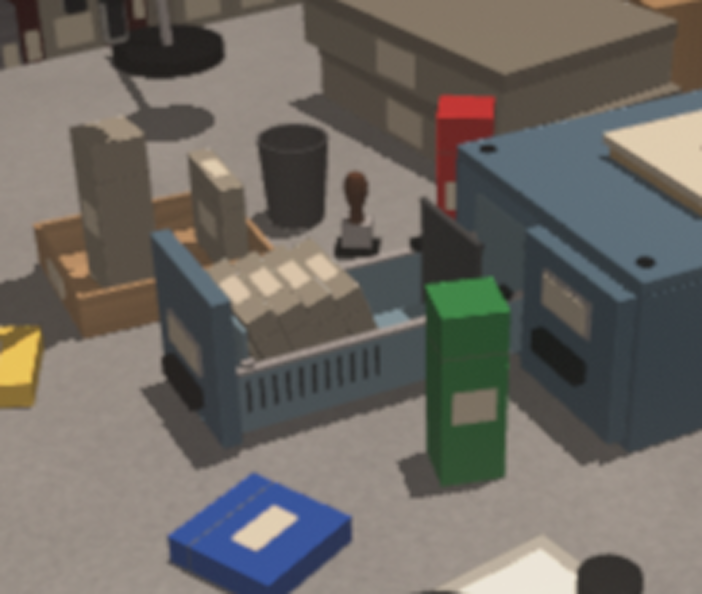

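The box stands upright in the tray, at (475–580, 335–470) in the scene crop. The cartons still lean. I'll go over the drawer with the fingers shut and look at the follower.

Call:
jog_arm(
  deltas=[-0.01,-0.015,-0.013,0,0,0.005,-1,-0.03,-0.045,-0.013,0,0,0.01,-0.5,-0.057,-0.087,-0.013,0,0,0.015,0,-0.085,-0.129,-0.013,0,0,0.02,0.5,-0.113,-0.171,-0.013,0,0,0.025,1,-0.141,-0.214,-0.013,0,0,0.0285,1,-0.169,-0.256,-0.013,0,0,0.0285,1,-0.197,-0.299,-0.013,0,0,0.0285,1,-0.222,-0.337,-0.013,0,0,0.0285,1,-0.24,-0.364,-0.013,0,0,0.0285,1,-0.246,-0.373,-0.013,0,0,0.0285,1,-0.246,-0.373,-0.013,0,0,0.0285,1],
)

```text
time_s: 8.27
position: [0.6605, 0.037, 0.2573]
tool_rot: [[-0.993, 0.116, -0.003], [0.116, 0.993, 0.0], [0.003, -0.0, -1.0]]
ft_force: [0.5, 0.5, 0.2]
grip_width: -0.0001
```

```bash
python3 - <<'E'
from h import *
s=env.observe();print(s["position"],s["tool_rot"],s["ft_force"],s["time_s"],s["grip_width"],s["q"])
w,_=snap("wrist","w6.png")
print(proj(w,[[.6839,.09,.132],[.6766,-.012,.132],[.726,.0327,.165],[.702,.0355,.1]]))
E
```

```text
[0.6605 0.037  0.2573] [[-0.9932  0.1164 -0.0027]
 [ 0.1164  0.9932  0.0001]
 [ 0.0027 -0.0002 -1.    ]] [0.4939 0.5428 0.2324] 8.2667 -5.37776249120397e-05 [ -7.0159  32.9545  51.0741  -0.0151  96.127  -90.3327]
[[382.4098 249.9328]
 [262.5712 254.8888]
 [321.4154 320.8363]
 [320.7932 261.7751]]
```

View pics/w6.png

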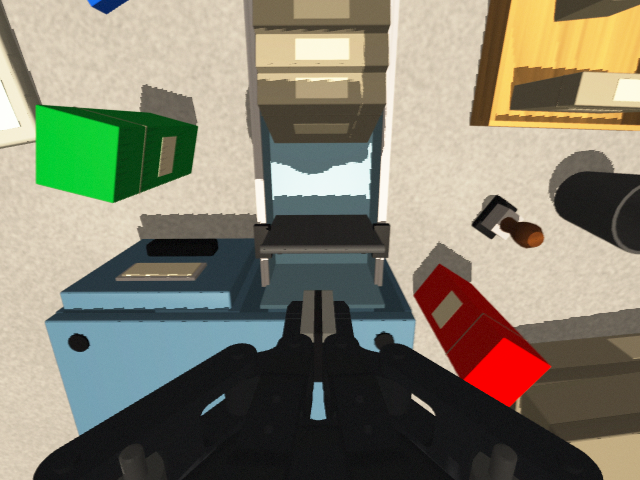

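```bash
python3 - <<'E'
import cv2
a=cv2.imread("pics/w6.png"); cv2.imwrite("pics/w6z.png",cv2.resize(a[200:335,220:420],None,fx=4,fy=4,interpolation=cv2.INTER_CUBIC))
E
```

```text
(no output)
```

View pics/w6z.png

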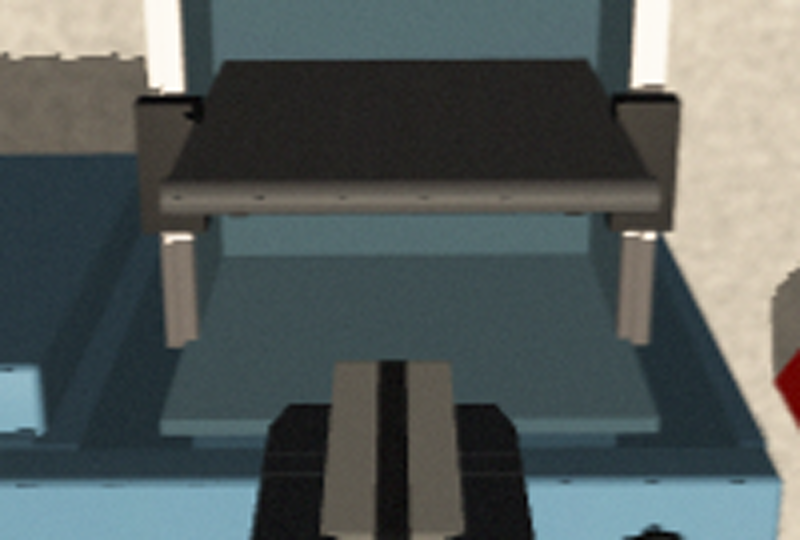

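```bash
python3 - <<'E'
from h import *
s=env.observe();w=cam("wrist",s)
R=np.array(s["tool_rot"]);p=np.array(s["position"])
for z in (.124,.132): print(z,plane(w,[(260,253),(385,253),(260,245),(385,245)],z)[:,:2].tolist())
print("unit",plane(w,[(240,321),(400,319.5)],.165))
ux=np.array([.9936,-.1132]);o=np.array([.726,.0327])
for v in(245,253): print([((q[:2]-o)@ux) for q in plane(w,[(322,v)],.130)])
print("unit along",[((q[:2]-o)@ux) for q in plane(w,[(240,321),(400,319.5)],.165)])
# tall-box & row near check with w0/w1 triangulation skipped
E
```

```text
0.124 [[0.6772453605268394, -0.014016732860696261], [0.6897791657815872, 0.09530820736032133], [0.669854894774385, -0.012756941031995171], [0.6822850896706515, 0.095681456482822]]
0.132 [[0.6743247784476871, -0.012211457527027195], [0.6864964141603331, 0.09395449284729945], [0.6671478632924442, -0.010988067909822999], [0.6792188825112276, 0.09431695678038331]]
unit [[ 0.7184 -0.0307  0.165 ]
 [ 0.7317  0.0975  0.165 ]]
[np.float64(-0.05277091761758701)]
[np.float64(-0.04544611397056442)]
unit along [np.float64(-0.0003565256009753525), np.float64(-0.0016344300623906186)]
```

Follower's rear edge is 46 mm ahead of the unit's face, which matches the text. I'll move over the gap, then go down behind the plate.

Call:
jog_arm(
  deltas=[-0.02,0.002,0,0,0,0,1,-0.045,0.004,0,0,0,0,1,-0.053,0.004,0.01,0,0,0,1,-0.053,0.004,0.03,0,0,0,1,-0.053,0.004,0.055,0,0,0,1,-0.053,0.004,0.08,0,0,0,1,-0.053,0.004,0.105,0,0,0,1,-0.053,0.004,0.13,0,0,0,1,-0.053,0.004,0.145,0,0,0,1,-0.053,0.004,0.155,0,0,0,1,-0.053,0.004,0.155,0,0,0,1,-0.053,0.004,0.155,0,0,0,1],
)

```text
time_s: 9.32
position: [0.6999, 0.0384, 0.1433]
tool_rot: [[-0.994, 0.113, 0.0], [0.113, 0.994, -0.0], [-0.0, 0.0, -1.0]]
ft_force: [-0.1, -0.8, 0.8]
grip_width: 0.0002
```

```bash
python3 - <<'E'
from h import *
s=env.observe();print(s["position"],s["tool_rot"][0],s["ft_force"],s["time_s"])
snap("wrist","w7.png")
E
```

```text
[0.6999 0.0384 0.1433] [-0.9936  0.1126  0.0005] [-0.1059 -0.8033  0.793 ] 9.3167
```

View pics/w7.png

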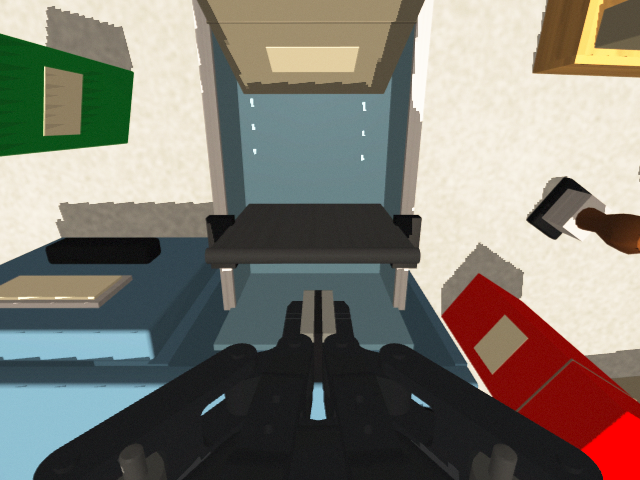

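Call:
jog_arm(
  deltas=[0,-0.002,0.01,0,0,0,1,0,-0.002,0.025,0,0,0,1,0,-0.002,0.04,0,0,0,1,0,-0.002,0.05,0,0,0,1,0,-0.002,0.054,0,0,0,1,0,-0.002,0.054,0,0,0,1],
)

```text
time_s: 9.87
position: [0.6992, 0.0366, 0.1009]
tool_rot: [[-0.994, 0.113, -0.002], [0.113, 0.994, 0.0], [0.002, 0.0, -1.0]]
ft_force: [-0.1, 0.7, 0.2]
grip_width: 0.0003
```

Call:
jog_arm(
  deltas=[0.004,0,0,0,0,0,1,0.008,0,0,0,0,0,1,0.012,0,0,0,0,0,1,0.016,0,0,0,0,0,1,0.02,0,0,0,0,0,1,0.024,0,0,0,0,0,1],
)

```text
time_s: 10.37
position: [0.6818, 0.0386, 0.1027]
tool_rot: [[-0.994, 0.113, 0.001], [0.113, 0.994, -0.0], [-0.001, -0.0, -1.0]]
ft_force: [3.8, -0.0, -1.1]
grip_width: 0.0003
```

Call:
jog_arm(
  deltas=[0.006,0,0,0,0,0,1,0.012,0,0,0,0,0,1,0.018,0,0,0,0,0,1,0.024,0,0,0,0,0,1,0.03,0,0,0,0,0,1,0.036,0,0,0,0,0,1,0.042,0,0,0,0,0,1,0.047,0,0,0,0,0,1,0.051,0,0,0,0,0,1,0.055,0,0,0,0,0,1,0.058,0,0,0,0,0,1,0.06,0,0,0,0,0,1],
)

```text
time_s: 11.37
position: [0.6369, 0.0437, 0.1023]
tool_rot: [[-0.994, 0.113, -0.0], [0.113, 0.994, -0.0], [0.0, -0.0, -1.0]]
ft_force: [3.2, -0.9, 2.1]
grip_width: 0.0002
```

```bash
python3 - <<'E'
from h import *
s=env.observe();print(s["position"],s["ft_force"],s["wrist_torque"],s["time_s"])
snap("wrist","w8.png");snap("side","d8.png")
cv2.imwrite("pics/d8z.png",cv2.resize(cv2.imread("pics/d8.png")[100:320,170:430],None,fx=2.7,fy=2.7,interpolation=cv2.INTER_CUBIC))
E
```

```text
[0.6369 0.0437 0.1023] [ 3.1926 -0.8986  2.1179] [-0.1304 -0.4041 -0.0367] 11.3667
```

View pics/w8.png

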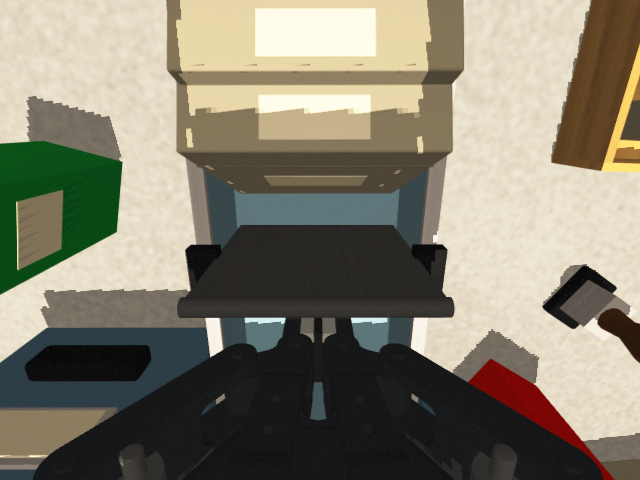

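View pics/d8z.png

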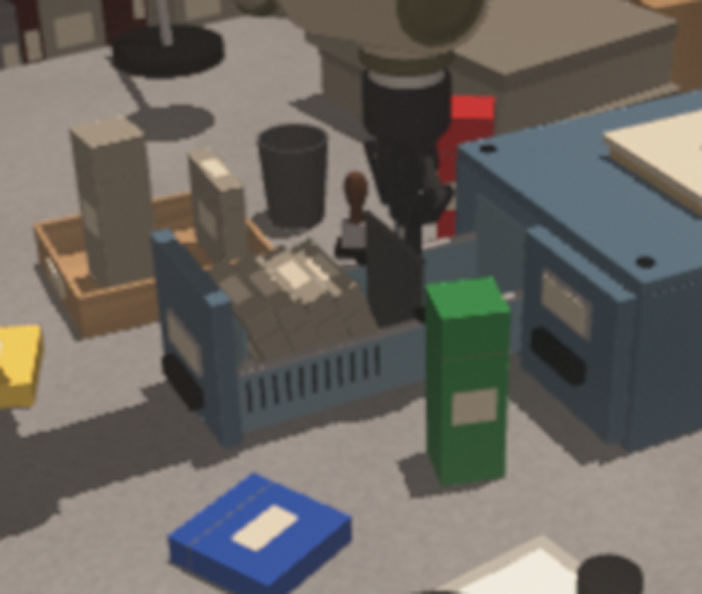

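Call:
jog_arm(
  deltas=[0.004,0,0,0,0,0,1,0.008,0,0,0,0,0,1,0.012,0,0,0,0,0,1,0.016,0,0,0,0,0,1,0.02,0,0,0,0,0,1,0.024,0,0,0,0,0,1,0.028,0,0,0,0,0,1,0.032,0,0,0,0,0,1,0.036,0,0,0,0,0,1,0.039,0,0,0,0,0,1,0.042,0,0,0,0,0,1,0.044,0,0,0,0,0,1],
)

```text
time_s: 12.47
position: [0.605, 0.0473, 0.1023]
tool_rot: [[-0.994, 0.113, 0.002], [0.113, 0.994, -0.0], [-0.002, 0.0, -1.0]]
ft_force: [7.3, -0.3, -2.3]
grip_width: 0.0004
```

```bash
python3 - <<'E'
from h import *
s=env.observe();print(s["position"],s["ft_force"],s["wrist_torque"],s["time_s"])
snap("wrist","w9.png");snap("side","d9.png")
cv2.imwrite("pics/d9z.png",cv2.resize(cv2.imread("pics/d9.png")[100:320,170:430],None,fx=2.7,fy=2.7,interpolation=cv2.INTER_CUBIC))
E
```

```text
[0.605  0.0473 0.1023] [ 7.2503 -0.2717 -2.2534] [-0.0295 -1.2322  0.0058] 12.4667
```

View pics/w9.png

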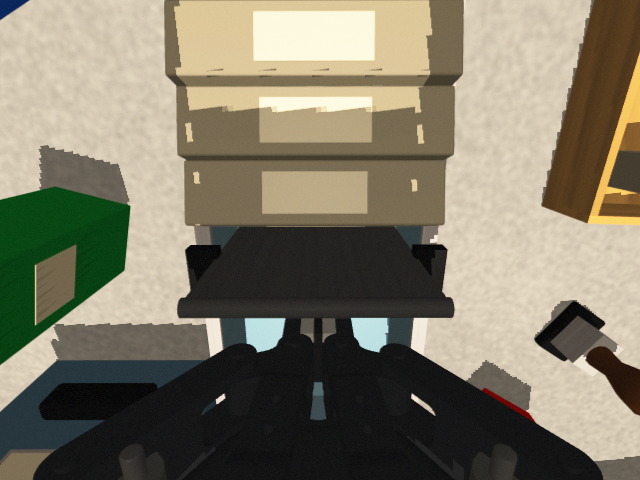

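View pics/d9z.png

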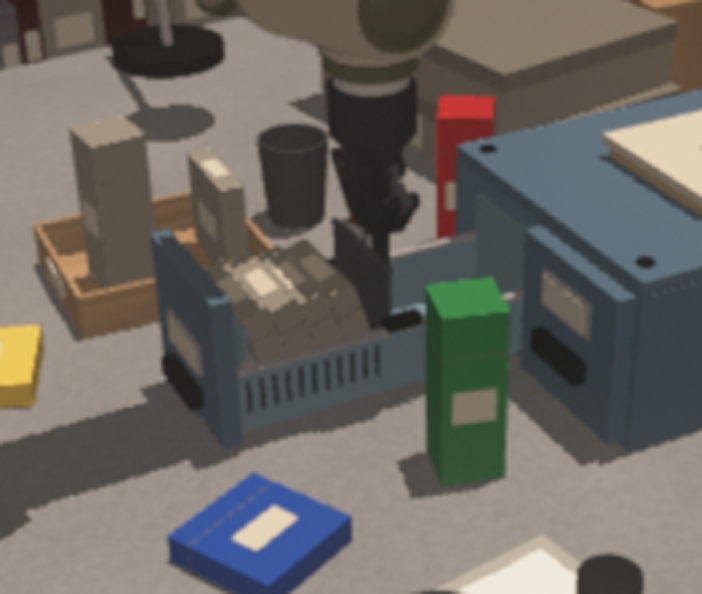

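Call:
jog_arm(
  deltas=[0.003,0,0,0,0,0,1,0.006,0,0,0,0,0,1,0.009,0,0,0,0,0,1,0.012,0,0,0,0,0,1,0.015,0,0,0,0,0,1,0.018,0,0,0,0,0,1,0.021,0,0,0,0,0,1,0.024,0,0,0,0,0,1,0.027,0,0,0,0,0,1,0.029,0,0,0,0,0,1,0.031,0,0,0,0,0,1,0.032,0,0,0,0,0,1],
)

```text
time_s: 13.57
position: [0.581, 0.05, 0.1023]
tool_rot: [[-0.994, 0.113, 0.002], [0.113, 0.994, -0.0], [-0.002, 0.0, -1.0]]
ft_force: [7.3, -1.4, -3.3]
grip_width: 0.0
```

```bash
python3 - <<'E'
from h import *
s=env.observe();print(s["position"],s["ft_force"],s["wrist_torque"],s["time_s"])
snap("wrist","w10.png");snap("side","d10.png")
cv2.imwrite("pics/d10z.png",cv2.resize(cv2.imread("pics/d10.png")[100:320,170:430],None,fx=2.7,fy=2.7,interpolation=cv2.INTER_CUBIC))
E
```

```text
[0.581  0.05   0.1023] [ 7.266  -1.3758 -3.27  ] [-0.1645 -1.0863  0.0402] 13.5667
```

View pics/w10.png

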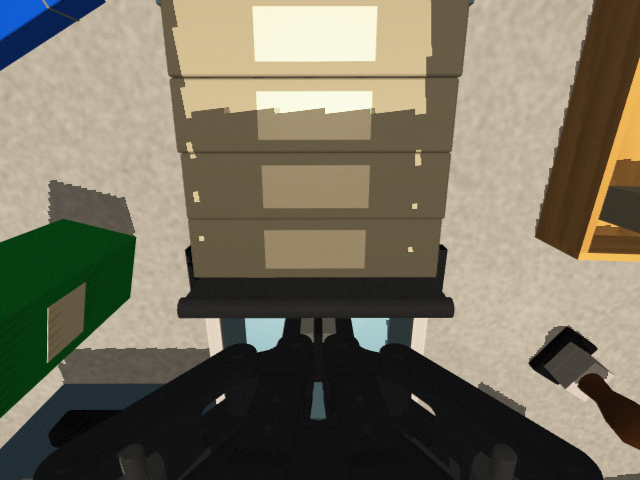

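View pics/d10z.png

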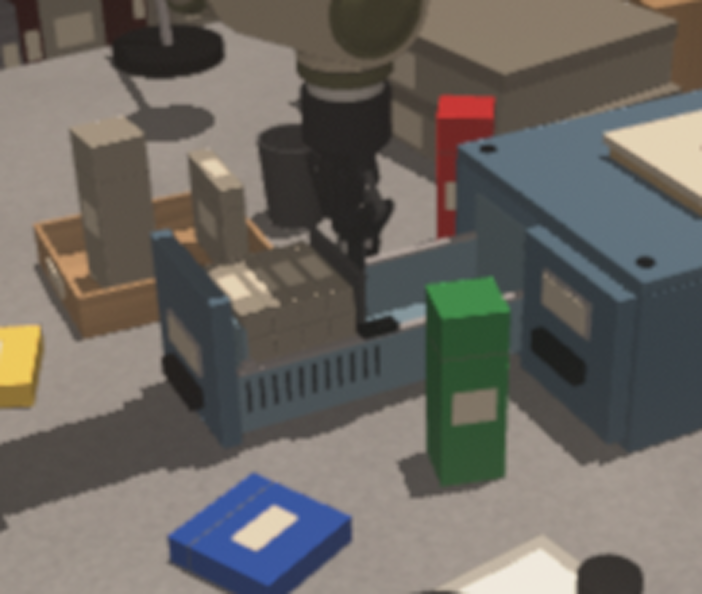

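The cartons are nearly upright: the row edges in the side crop lean only slightly. I'll creep from here and watch the force.

Call:
jog_arm(
  deltas=[0.0015,0,0,0,0,0,1,0.003,0,0,0,0,0,1,0.0045,0,0,0,0,0,1,0.006,0,0,0,0,0,1],
)

```text
time_s: 14.0
position: [0.5766, 0.0505, 0.1023]
tool_rot: [[-0.994, 0.113, 0.002], [0.113, 0.994, -0.0], [-0.002, 0.0, -1.0]]
ft_force: [6.9, -0.7, -2.4]
grip_width: -0.0
```

Call:
jog_arm(
  deltas=[0.0015,0,0,0,0,0,1,0.003,0,0,0,0,0,1,0.004,0,0,0,0,0,1],
)

```text
time_s: 14.25
position: [0.5756, 0.0506, 0.1025]
tool_rot: [[-0.994, 0.113, 0.007], [0.113, 0.994, -0.0], [-0.007, 0.0, -1.0]]
ft_force: [18.1, -0.6, -8.8]
grip_width: 0.0001
```

```bash
python3 - <<'E'
from h import *
s=env.observe();print(s["position"],s["ft_force"],s["time_s"])
snap("wrist","w11.png");snap("side","d11.png");snap("scene","s11.png")
cv2.imwrite("pics/d11z.png",cv2.resize(cv2.imread("pics/d11.png")[180:280,220:340],None,fx=5,fy=5,interpolation=cv2.INTER_CUBIC))
print(env.observe()["ft_force"])
E
```

```text
[0.5756 0.0506 0.1025] [18.1404 -0.5513 -8.8019] 14.25
[16.0522 -0.273  -6.9298]
```

View pics/d11z.png

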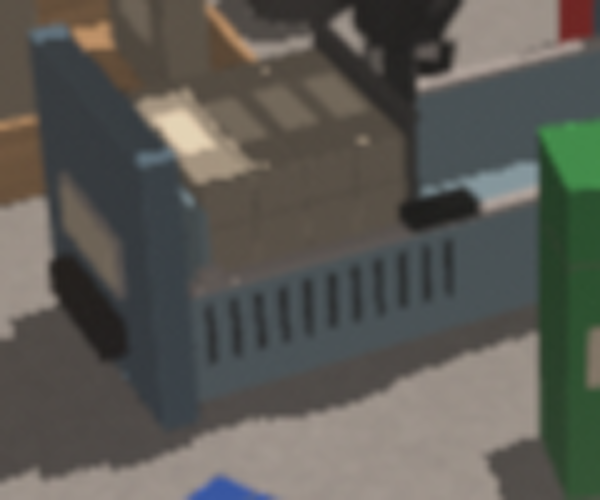

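View pics/w11.png

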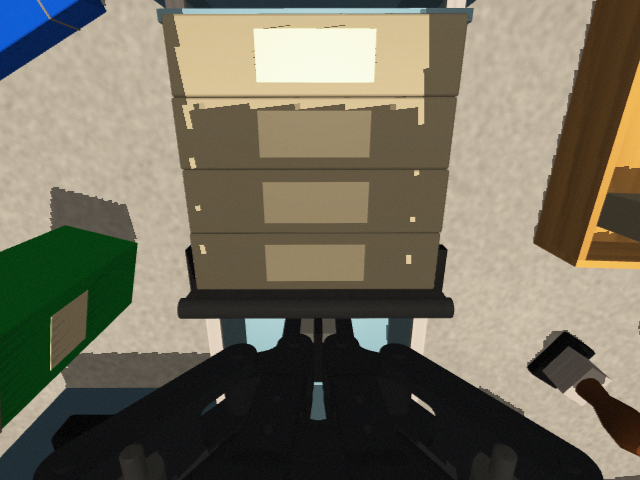

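```bash
python3 - <<'E'
from h import *
w=cam("wrist");ux=np.array([.9936,-.1132]);o=np.array([.726,.0327])
for v in (18,97,169,233,290): print(v,[round(1000*((q[:2]-o)@ux),1) for q in plane(w,[(315,v)],.118)])
sd=cam("side")
# seam tops/bottoms in side crop: vertical directions expected
f=lambda x,y:np.array([x,y])/5+[220,180]
for x0 in (.49,.515,.54,.565):
    b=proj(sd,[[x0,.005,.076],[x0,.005,.118]]);print((b-[220,180])*5)
E
```

```text
18 [np.float64(-268.4)]
97 [np.float64(-244.8)]
169 [np.float64(-220.1)]
233 [np.float64(-195.0)]
290 [np.float64(-169.8)]
[[280.9278 248.5526]
 [276.1499 168.4186]]
[[328.1572 232.0387]
 [324.2669 152.376 ]]
[[374.5081 215.8321]
 [371.4732 136.6371]]
[[420.0048 199.9241]
 [417.7943 121.1933]]
```

The seams are about 25 mm apart at the top (−245, −220, −195, −170 mm) and the row is firm at 16–18 N. I'll back off and rise.

Call:
jog_arm(
  deltas=[-0.004,0,0,0,0,0,1,-0.01,0,0,0,0,0,1,-0.018,0,0,0,0,0,1,-0.024,0,0,0,0,0,1,-0.024,0,-0.02,0,0,0,1,-0.024,0,-0.06,0,0,0,1,-0.024,0,-0.11,0,0,0,1,-0.024,0,-0.16,0,0,0,1,-0.024,0,-0.19,0,0,0,1,-0.024,0,-0.2,0,0,0,1,-0.024,0,-0.2,0,0,0,1],
)

```text
time_s: 15.32
position: [0.5914, 0.0489, 0.254]
tool_rot: [[-0.994, 0.113, 0.003], [0.113, 0.994, -0.0], [-0.003, 0.0, -1.0]]
ft_force: [0.7, -0.2, -0.4]
grip_width: 0.0
```

```bash
python3 - <<'E'
from h import *
s=env.observe();print(s["position"],s["tool_rot"],s["ft_force"],s["time_s"],s["q"])
w,_=snap("wrist","w12.png");snap("side","d12.png")
cv2.imwrite("pics/d12z.png",cv2.resize(cv2.imread("pics/d12.png")[100:320,170:430],None,fx=2.7,fy=2.7,interpolation=cv2.INTER_CUBIC))
E
```

```text
[0.5914 0.0489 0.254 ] [[-0.9936  0.1129  0.0032]
 [ 0.1129  0.9936 -0.0003]
 [-0.0032  0.     -1.    ]] [ 0.7011 -0.1852 -0.433 ] 15.3167 [ -6.6905  25.3864  64.7501   0.0016  89.6802 -90.2099]
```

View pics/w12.png

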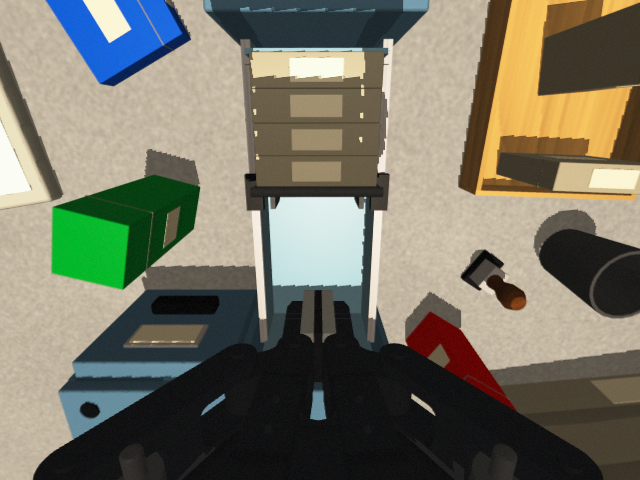

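View pics/d12z.png

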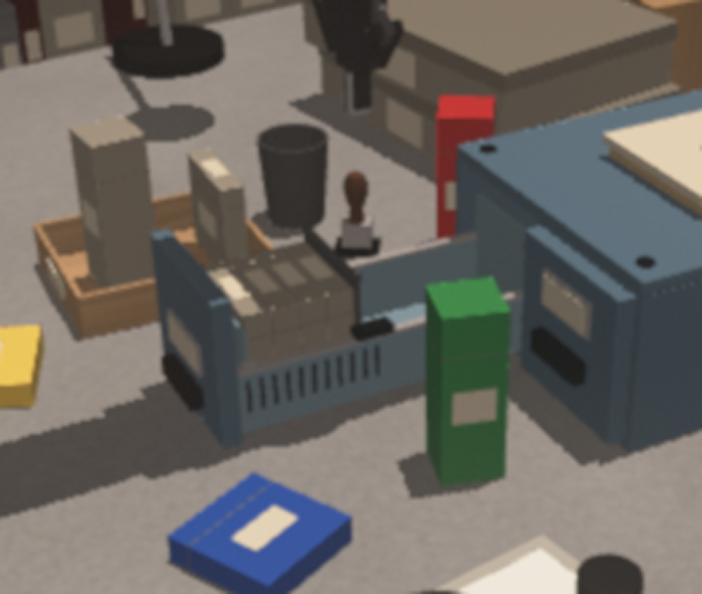

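The row stays upright and the follower stayed put after release. Next I'll go in front of the drawer panel.

Call:
jog_arm(
  deltas=[0.01,0,0,0,0,0,1,0.035,0,0,0,0,0,1,0.07,0,0,0,0,0,1,0.105,0,0,0,0,0,1,0.14,0,0,0,0,0,1,0.175,0,0,0,0,0,1,0.21,0,0,0,0,0,1,0.24,0,0,0,0,0,1,0.26,0,0,0,0,0,1,0.27,0,0,0,0,0,1,0.271,0,0,0,0,0,1,0.271,0,0,0,0,0,1],
)

```text
time_s: 16.42
position: [0.389, 0.0719, 0.2519]
tool_rot: [[-0.994, 0.113, -0.001], [0.113, 0.994, 0.0], [0.001, 0.0, -1.0]]
ft_force: [0.5, -0.1, 0.9]
grip_width: -0.0001
```

```bash
python3 - <<'E'
from h import *
s=env.observe();print(s["position"],s["tool_rot"][0],s["ft_force"],s["time_s"],s["q"])
w,_=snap("wrist","w13.png")
E
```

```text
[0.389  0.0719 0.2519] [-0.9936  0.113  -0.0005] [ 0.4973 -0.0842  0.8918] 16.4167 [ -6.8126   5.0253  93.8153  -0.0001  81.1902 -90.3235]
```

View pics/w13.png

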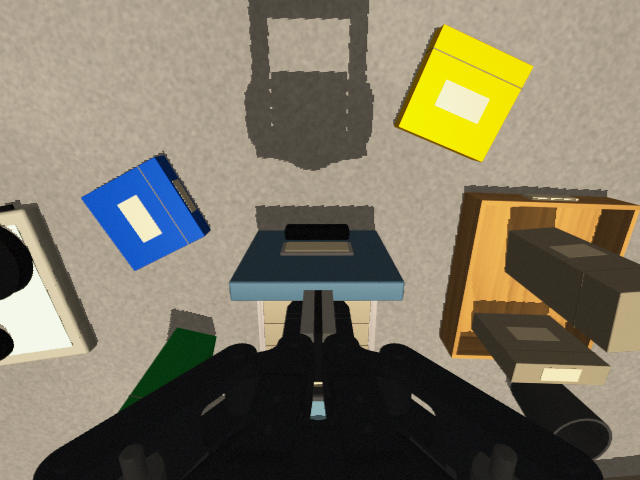

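```bash
python3 - <<'E'
from h import *
w=cam("wrist");ux=np.array([.9936,-.1132]);o=np.array([.726,.0327])
for v in (282,300): print(v,[round(1000*((q[:2]-o)@ux),1) for q in plane(w,[(235,v),(315,v),(400,v)],.15)])
print(proj(w,[[.389,.072,.122]]))
E
```

```text
282 [np.float64(-302.7), np.float64(-302.8), np.float64(-302.9)]
300 [np.float64(-286.4), np.float64(-286.5), np.float64(-286.6)]
[[317.506  228.2682]]
```

Outer face is at −303 mm as expected, about 25 mm clear of the fingers. I'll descend and then push.

Call:
jog_arm(
  deltas=[0,0,0.015,0,0,0,1,0,0,0.045,0,0,0,1,0,0,0.08,0,0,0,1,0,0,0.115,0,0,0,1,0,0,0.145,0,0,0,1,0,0,0.165,0,0,0,1,0,0,0.173,0,0,0,1,0,0,0.173,0,0,0,1],
)

```text
time_s: 17.13
position: [0.389, 0.0718, 0.1214]
tool_rot: [[-0.994, 0.113, -0.003], [0.113, 0.994, 0.0], [0.003, 0.0, -1.0]]
ft_force: [-0.7, 0.8, 0.3]
grip_width: -0.0
```

Call:
jog_arm(
  deltas=[-0.006,0,0,0,0,0,1,-0.012,0,0,0,0,0,1,-0.018,0,0,0,0,0,1,-0.024,0,0,0,0,0,1,-0.03,0,0,0,0,0,1,-0.036,0,0,0,0,0,1,-0.042,0,0,0,0,0,1,-0.048,0,0,0,0,0,1,-0.054,0,0,0,0,0,1],
)

```text
time_s: 17.88
position: [0.4294, 0.0673, 0.1226]
tool_rot: [[-0.994, 0.113, -0.0], [0.113, 0.994, 0.0], [0.0, 0.0, -1.0]]
ft_force: [-2.7, 0.8, 2.2]
grip_width: 0.0001
```

Call:
jog_arm(
  deltas=[-0.007,0,0,0,0,0,1,-0.016,0,0,0,0,0,1,-0.026,0,0,0,0,0,1,-0.037,0,0,0,0,0,1,-0.048,0,0,0,0,0,1,-0.059,0,0,0,0,0,1,-0.07,0,0,0,0,0,1,-0.081,0,0,0,0,0,1,-0.091,0,0,0,0,0,1,-0.1,0,0,0,0,0,1,-0.107,0,0,0,0,0,1,-0.112,0,0,0,0,0,1],
)

```text
time_s: 18.88
position: [0.5134, 0.0576, 0.1225]
tool_rot: [[-0.994, 0.113, 0.0], [0.113, 0.994, -0.0], [-0.0, -0.0, -1.0]]
ft_force: [-2.8, 1.3, 1.1]
grip_width: 0.0002
```

Call:
jog_arm(
  deltas=[-0.007,0,0,0,0,0,1,-0.016,0,0,0,0,0,1,-0.026,0,0,0,0,0,1,-0.037,0,0,0,0,0,1,-0.048,0,0,0,0,0,1,-0.059,0,0,0,0,0,1,-0.07,0,0,0,0,0,1,-0.081,0,0,0,0,0,1,-0.091,0,0,0,0,0,1,-0.1,0,0,0,0,0,1,-0.107,0,0,0,0,0,1,-0.112,0,0,0,0,0,1],
)

```text
time_s: 19.88
position: [0.5969, 0.0482, 0.1225]
tool_rot: [[-0.994, 0.113, 0.0], [0.113, 0.994, -0.0], [-0.0, -0.0, -1.0]]
ft_force: [-2.3, 0.7, 0.1]
grip_width: 0.0001
```

```bash
python3 - <<'E'
from h import *
s=env.observe();print(s["position"],s["tool_rot"][0],s["ft_force"],s["time_s"],s["q"])
w,_=snap("wrist","w14.png");snap("side","d14.png")
cv2.imwrite("pics/d14z.png",cv2.resize(cv2.imread("pics/d14.png")[100:320,170:430],None,fx=2.7,fy=2.7,interpolation=cv2.INTER_CUBIC))
E
```

```text
[0.5969 0.0482 0.1225] [-0.9936  0.113   0.0003] [-2.3334  0.6944  0.1482] 19.8833 [ -6.6995  32.0085  75.828   -0.001   72.1433 -90.2081]
```

View pics/d14z.png

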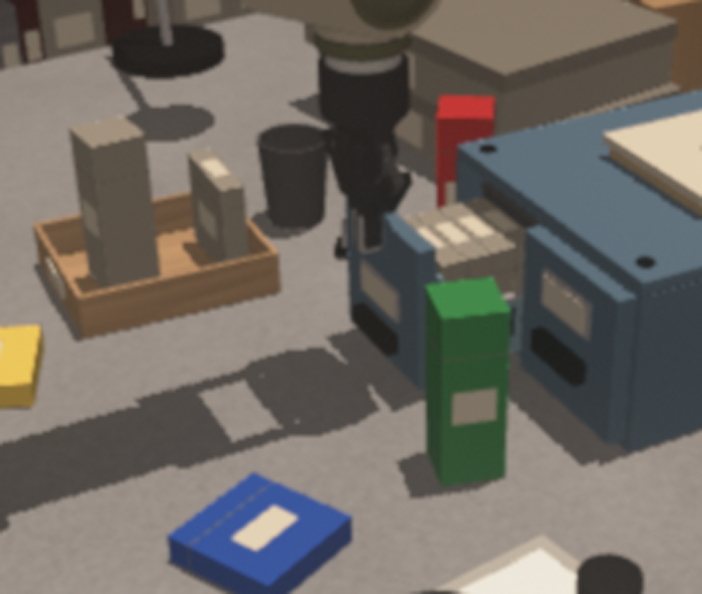

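View pics/w14.png

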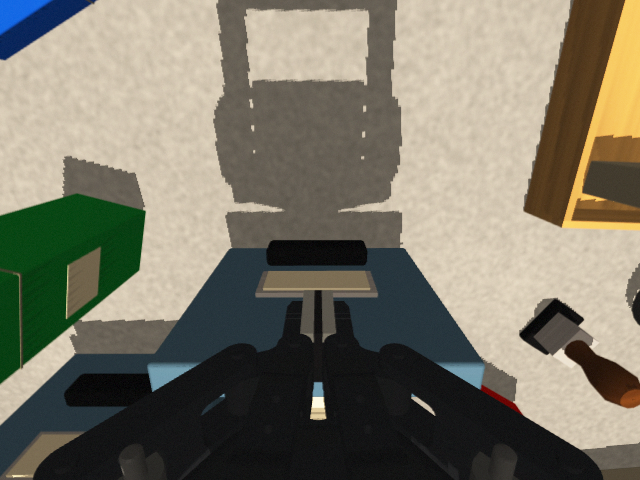

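Call:
jog_arm(
  deltas=[-0.007,0,0,0,0,0,1,-0.016,0,0,0,0,0,1,-0.026,0,0,0,0,0,1,-0.037,0,0,0,0,0,1,-0.048,0,0,0,0,0,1,-0.059,0,0,0,0,0,1,-0.07,0,0,0,0,0,1,-0.08,0,0,0,0,0,1,-0.089,0,0,0,0,0,1,-0.096,0,0,0,0,0,1,-0.103,0,0,0,0,0,1,-0.108,0,0,0,0,0,1],
)

```text
time_s: 20.98
position: [0.6772, 0.0391, 0.1226]
tool_rot: [[-0.994, 0.113, 0.0], [0.113, 0.994, -0.0], [-0.0, 0.0, -1.0]]
ft_force: [-2.3, -0.2, 1.8]
grip_width: 0.0005
```

Call:
jog_arm(
  deltas=[-0.004,0,0,0,0,0,1,-0.008,0,0,0,0,0,1,-0.012,0,0,0,0,0,1,-0.016,0,0,0,0,0,1,-0.02,0,0,0,0,0,1],
)

```text
time_s: 21.4
position: [0.6917, 0.0375, 0.1226]
tool_rot: [[-0.994, 0.113, -0.0], [0.113, 0.994, 0.0], [0.0, -0.0, -1.0]]
ft_force: [-2.5, -0.3, 0.9]
grip_width: -0.0004
```

Call:
jog_arm(
  deltas=[-0.002,0,0,0,0,0,1,-0.004,0,0,0,0,0,1,-0.006,0,0,0,0,0,1,-0.007,0,0,0,0,0,1],
)

```text
time_s: 21.73
position: [0.6969, 0.0368, 0.1225]
tool_rot: [[-0.994, 0.113, 0.0], [0.113, 0.994, -0.0], [-0.0, -0.0, -1.0]]
ft_force: [-3.4, 0.3, 1.0]
grip_width: -0.0005
```

Call:
jog_arm(
  deltas=[-0.0015,0,0,0,0,0,1,-0.003,0,0,0,0,0,1,-0.003,0,0,0,0,0,1],
)

```text
time_s: 21.98
position: [0.6972, 0.0368, 0.1226]
tool_rot: [[-0.994, 0.113, -0.005], [0.113, 0.994, 0.0], [0.005, -0.0, -1.0]]
ft_force: [-13.0, -0.1, 5.7]
grip_width: -0.0001
```

The stop is felt (13 N, no further travel) at −29 mm along the unit axis, which is the predicted shut position. I'll back off and rise, then check.

Call:
jog_arm(
  deltas=[0,0,0,0,0,0,1,0,0,0,0,0,0,1,0.01,0,0,0,0,0,1,0.03,0,0,0,0,0,1,0.06,0,0,0,0,0,1,0.08,0,-0.02,0,0,0,1,0.09,0,-0.06,0,0,0,1,0.1,0,-0.11,0,0,0,1,0.11,0,-0.16,0,0,0,1,0.12,0,-0.19,0,0,0,1,0.12,0,-0.2,0,0,0,1,0.12,0,-0.2,0,0,0,1],
)

```text
time_s: 22.98
position: [0.6102, 0.0468, 0.2746]
tool_rot: [[-0.994, 0.113, 0.005], [0.113, 0.994, -0.001], [-0.005, -0.0, -1.0]]
ft_force: [-0.4, 0.4, 0.3]
grip_width: -0.0002
```

```bash
python3 - <<'E'
from h import *
s=env.observe();print(s["position"],s["ft_force"],s["time_s"])
w,_=snap("wrist","w15.png");snap("side","d15.png");snap("scene","s15.png")
cv2.imwrite("pics/d15z.png",cv2.resize(cv2.imread("pics/d15.png")[100:320,170:430],None,fx=2.7,fy=2.7,interpolation=cv2.INTER_CUBIC))
cv2.imwrite("pics/s15z.png",cv2.resize(cv2.imread("pics/s15.png")[200:440,240:520],None,fx=2.5,fy=2.5,interpolation=cv2.INTER_CUBIC))
E
```

```text
[0.6102 0.0468 0.2746] [-0.3968  0.3772  0.3212] 22.9833
```

View pics/w15.png

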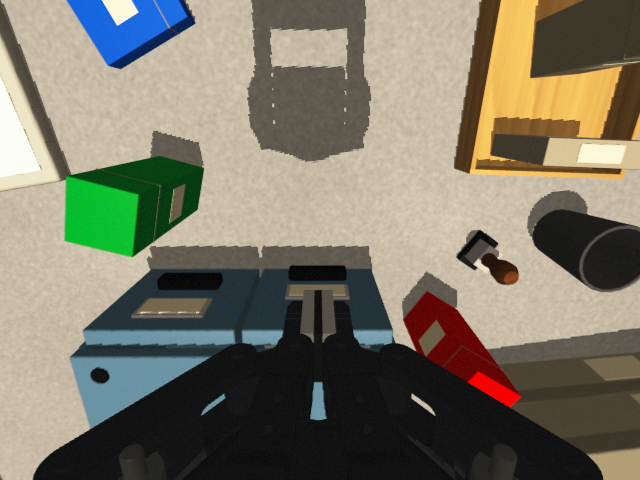

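View pics/d15z.png

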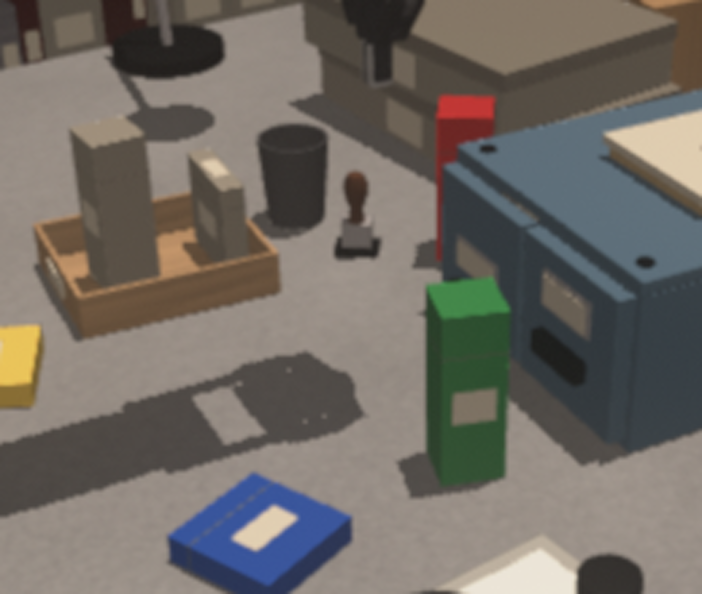

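View pics/s15z.png

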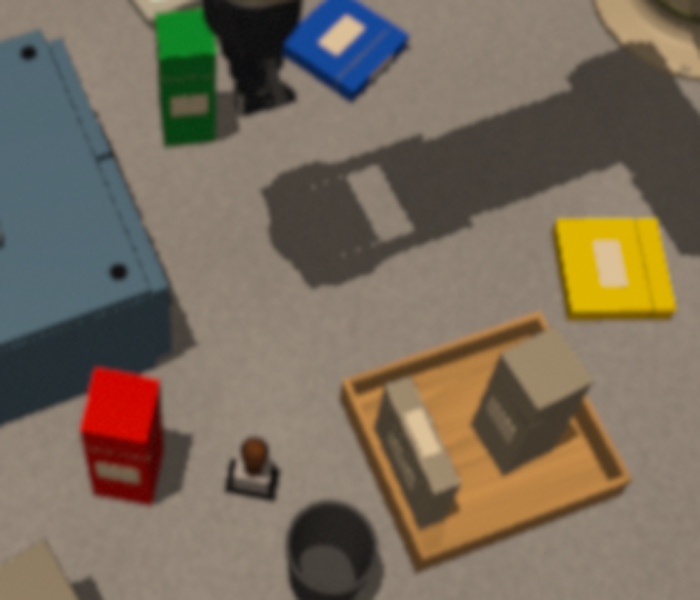

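The drawer front is flush with its shut neighbour: the fronts line up at v≈268–275 in the wrist view and along one line in the scene view. The box stands in the tray, the bystanders haven't moved, and the arm is clear. I'm handing it in.

```bash
python3 -c "
from rig import close_job
print(close_job())"
```

```text
the job is handed in; nothing more can be done
None
```

The job is done and handed in at about 23 s of the 69 s allowed; no verdict was reported.

- **Tall box:** I lifted it out of the drawer and stood it on the tray floor. It touched down with about 8 N and is released. It looks upright in the last pictures, about 33 mm to the -x side of the tray's centre.
- **Cartons:** I drew the follower up from behind until the row went firm, at 16–18 N on the wrist. The carton tops were then about 25 mm apart, so the row was upright to within about 1°. After I let go, the follower and cartons stayed put.
- **Drawer:** I pushed it until it stopped at the predicted shut position, with 13 N felt. Its front is flush with the shut drawer beside it.
- **Bystanders:** None appears to have moved in the last pictures, and the arm is clear.

**Not confirmed:**
- The cartons can't be seen once the drawer is shut. They still looked upright with the drawer about two-thirds shut.
- The force between the first two cartons was only inferred, at about 10 N, from the wrist force less estimated friction.
- One side-view reading of the tray corners was about 10 mm off, probably a wrong pixel pick. I used the scene and wrist views instead, which agreed to about 5 mm.

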